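Pack out the stop and hold a clock dial square in its bonding jig

TASK

The T-shaped spacer has been knocked over on the bench: stand it foot-down on the brass plate in the one gap wide enough for it, between the dial tile and the stop that is set further back, without shifting the tile, and let go of it. Then slide the dial tile up until it sits flush and square against both the forward stop and the spacer, with the spacer backed against its own stop, and finish while still holding it pressed there, as one does until the adhesive takes. Leave everything else on the bench where it is.

Things in the scene. Friction and masses are not known exactly. Their poses are not given: they have to be found in the camera images.
- jig: Fixed jig: aluminium slab 235 (x) x 264 (y) x 9 mm, x = -112 to +122 mm of the origin; on it, fixed, a brass plate 150 x 170 mm, x = -75 to +75 mm, its top 12 mm above the bench. Origin at bench height. z up; x points from the robot's side towards the two stops, y to the left along them.
- stop_back: Fixed steel stop, 70 mm long (y), set further back, at (75, +37 or -37) mm of the jig (side varies). Axes as the jig's; origin level with the brass top, below the middle of its front face (towards dial and robot), which is its plane x = 0; it reaches back to x = +26 mm. Top 22 mm above the brass, screw heads 27 mm. The gap between it and the dial is 22 to 35 mm.
- stop_forward: Fixed steel stop, 70 mm long (y), beside stop_back with 4 mm between. Origin and axes alike (75, -37 or +37 mm of the jig), same height and back, but its front face stands 18 mm further forward, at x = -18 mm of its own frame. The gap between it and the dial is 4 to 17 mm: too narrow for the spacer.
- dial: Loose white ceramic dial tile with dark hour marks, lying flat on the brass: 90 (x) x 130 (y) x 12 mm, 0.27 to 0.43 kg. Origin in the middle of its underside; x points towards the stops: near edge x = -45 mm, edge facing the stops x = +45 mm. Up to 0.08 rad askew of the stops. It takes 1 to 5 N to slide it.
- spacer: Loose inverted T, 0.15 to 0.24 kg, 18 mm thick (x): steel foot 44 wide (y) x 28 mm high (z); above it a wooden grip 20 mm wide (y), z = 28 to 72 mm. Origin in the middle of the foot's underside, z up the grip. At first it lies on a broad side on the bench, origin 9 mm high, left or right of the jig, z level and pointing back to the robot within 0.7 rad. Half turns about z are alike.
- loupe: Bystander: black eye loupe standing on the bench on the other side of the jig from the spacer, 38 mm across, 34 mm high; origin under its middle.
- screwdriver: Bystander: screwdriver, 150 mm, lying on the bench in front of the jig; origin a point along it, at bench level.
- tweezers: Bystander: brass tweezers, 125 mm long, 5 mm high, lying in front of the jig; origin at the middle.
- rivet_block: Bystander: brass riveting block 45 x 100 x 12 mm with rows of holes, left of the jig; origin under its middle.
- cushion: Bystander: round casing cushion, 76 mm across, 28 mm high, right of the jig; origin under its middle.
- parts_tin: Bystander: small aluminium tin, 36 mm across, 15 mm high, on the near left corner of the jig's slab; origin under its middle.
- oil_pots: Bystander: round black tray, 110 mm across, with four lidded oil pots, 33 mm high, to the right; origin under its middle.

How it is judged:
By the outcome, as a careful person would: the job done as asked, in the order asked, and still so for the second after the job is handed in, while the arm keeps its last pose, push and grip.
It also fails if it takes over 72 s, if anything falls off the work surface, if the arm or the gripper's body presses on something with over 40 N, if the wrist force passes 120 N, or if a joint passes its speed limit or range.

ROBOT

A 7-joint arm with a two-finger parallel gripper is mounted at the origin on the work surface. World frame = base frame: x ahead of the robot, y to its left, z up, the work surface at z = 0. Lengths are in m, angles in rad, forces in N, time in s.
With the tool pointing down it reaches from about 0.425 to 0.875 m from the base axis. Payload 4.7 kg.
Tool frame: the origin (TCP) lies midway between the tips of the shut fingers; the grasp point (between the pads) lies 19 mm behind it; z points along the fingers, y is the line along which they close (so a half turn about z gives the same grasp; the last joint's range is limited). The gripper opens to 87 mm and grips with 3 to 60 N. Pads are 19 mm wide; open, the fingers measure 117 mm over their backs; the gripper's body (75 mm by 190 mm) begins 51 mm behind the grasp point.
Start: joints at [1.257, 0.321, -0.07, 1.45, 0.023, 1.371, -0.057], TCP at [0.209, -0.615, 0.223] pointing down, gripper open.
Joint ranges: [-2.86, 2.86], [-0.3, 2.09], [-1.38, 1.24], [0.06, 2.45], [-1.56, 4.7], [0.09, 2.05], [-2.69, 2.69]. Speed limits (rad/s): [2.57, 2.57, 3.14, 3.14, 3.14, 3.14, 3.14].

INTERFACE

Orientations are given as a rotation vector (axis times angle).
In Python, from bench import ctrl gives the robot as it stands.
- The arm moves only by the tool advance, called after ">>>" as name(argument=value, ...), one argument or row to a line, values as JSON. Schema: {"type":"object","properties":{"increments":{"type":"array","items":{"type":"number"},"minItems":5,"maxItems":100},"grip_n":{"type":"number"},"only":{"type":"string"},"quiet":{"type":"boolean"},"lines":{"type":"string"}},"required":["increments"],"additionalProperties":false}. increments is one flat list of numbers that holds 1 to 20 rows one after another, with no inner brackets; each row has 5 numbers: dx, dy, dz in units of 5 mm, then a turn about the tool's z in rad, then the opening from 0.0 (shut) to 1.0 (fully open); each row is the pose to reach, as a shift and turn from the pose commanded when the call began, along the tool's axes at that moment; what a row does not reach only later rows make up. A row lasts 1/10 s, in which the tool goes at most 0.05 m and 0.15 rad, less where a joint would pass 70% of its speed; a pose out of reach is approached as far as the arm can. The fingers move at their own pace and stop on an object; grip_n is the grip in N (left out, the last holds). Time passes only in rows, so rows that do not move let the fingers close. The tool returns the time, the measured TCP pose, the force, the opening and the grip force at its end. only (a regular expression) keeps the lines of the reply that match it, lines (a string "A,B") keeps lines A to B, and quiet returns only ok. Input that does not fit is refused with a message, and nothing moves.
- ctrl.get_state(): the state, without advancing time (a new reading comes with each control period).
- ctrl.get_image(name): name is "side" or "top" or "wrist"; returns the picture (420x560x3 uint8, red, green, blue); there is no depth.
- ctrl.camera_model(name): a dict with "vertical_fov" (degrees; the focal length in pixels is half the picture's height over the tangent of half this angle, whatever the lens; pixels are square), "cx", "cy" (the principal point, pixels), "rvec" (rotation vector, rad) and "tvec" (3), from world to camera coordinates, as OpenCV has them; the wrist camera has in their place "hand_eye" (4x4, takes a point from camera to tool coordinates, whose origin is the TCP and whose axes are the flange's). Camera axes: x right, y down, z forward; pixel columns grow to the right and rows downward; lengths in m; the calibration is good to about 2 mm. A picture is of the moment at which its call begins: read the wrist's pose just before it. camera_model takes no time and is no camera call.
- ctrl.close_job(): hands the job in; it is judged then, once.
The state is a dict: "time": time; "joint_positions": joint angles; "qd": joint speeds; "joint_torque": joint torques, N m; "position": TCP position; "tool_rot": TCP orientation; "ft_force": force on the tool from outside, world axes, zero at the start; "torque": the same for the moment, N m; "grip_width": opening from 0.0 (shut) to 1.0 (fully open); "grip_force": force on a finger pad.
Only numpy, scipy, OpenCV 4.12 (cv2) and the standard library are available. Lean on these libraries where they do the work, as an engineer would, in place of code of your own. Each camera call takes 0.05 s, during which the arm holds its last target. There are 200 camera calls.

## Working session

There is one attempt and no reset: what is moved stays moved. The work goes in short steps, Python scripts to look and compute and a tool call to move; the robot and the scene stay as the last step left them, time stands still between calls to the robot, and variables do not carry over. Pictures are saved under pics/ and viewed, at most 10 in all, crops included, and the job is handed in when it is done.

```bash
ls; mkdir -p pics; python3 - <<'E'
from bench import ctrl
import cv2,numpy as np
for n in("side","top"):
    im=ctrl.get_image(n); cv2.imwrite(f"pics/{n}0.png",im[:,:,::-1])
    print(n,ctrl.camera_model(n))
print(ctrl.camera_model("wrist"));print(ctrl.get_state())
E
```

```text
bench.py
pics
side {'vertical_fov': 51.943078833198584, 'cx': 285.0240060927678, 'cy': 212.3881597574526, 'rvec': array([ 0.8186701 , -2.48463592,  1.15778834]), 'tvec': array([0.40545741, 0.27604066, 0.80740434])}
top {'vertical_fov': 50.95719518415447, 'cx': 291.2699686964413, 'cy': 208.07455099296175, 'rvec': array([ 2.15169187, -2.14553015,  0.12692544]), 'tvec': array([-0.05940987,  0.5652049 ,  1.27567188])}
{'vertical_fov': 68.02581579389279, 'cx': 275.5571876808789, 'cy': 206.96117437831404, 'hand_eye': array([[-4.74883189e-04, -9.56660427e-01, -2.91205430e-01,
         8.04063539e-02],
       [ 9.99999763e-01, -5.99228548e-04,  3.37820490e-04,
        -5.08643065e-04],
       [-4.97678101e-04, -2.91205201e-01,  9.56660485e-01,
        -1.62766333e-01],
       [ 0.00000000e+00,  0.00000000e+00,  0.00000000e+00,
         1.00000000e+00]])}
{'time': 0.1, 'joint_positions': array([ 1.25709246,  0.32176602, -0.07008901,  1.45156703,  0.02262382,
        1.37079341, -0.05689244]), 'qd': array([-0.00229649, -0.00260726, -0.00084053, -0.00222015,  0.0005067 ,
       -0.00027994, -0.00029073]), 'joint_torque': array([-9.40056962e-04, -4.92571807e+01, -4.06235782e-01, -3.13397419e+01,
       -6.42072642e-02,  3.94669280e-02,  5.78363597e-05]), 'position': array([ 0.20906417, -0.61493221,  0.22155275]), 'tool_rot': array([-3.09779982e+00, -5.12402234e-01,  6.25313074e-04]), 'ft_force': array([ 0.40593681,  0.46784671, -0.56442615]), 'torque': array([-0.0043855 , -0.07703036, -0.01814492]), 'grip_force': 0.0, 'grip_width': 1.0006592855566274}
```

View pics/top0.png

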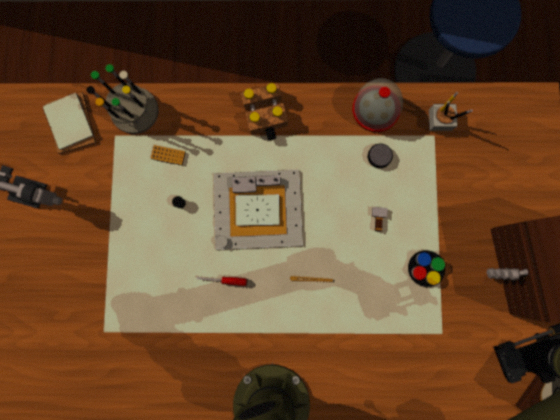

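View pics/side0.png

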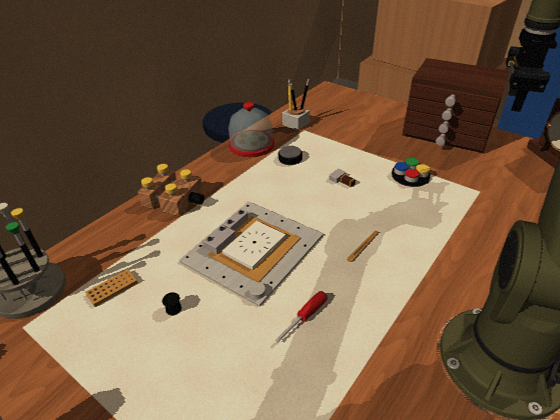

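The top view shows the jig at about (257,210), the spacer at (380,220) with its steel foot up and its grip down, the loupe at (178,202), and the stops at (243,185) and (268,182). I'll get coarse positions next, then move the wrist camera in for accuracy.

```bash
cat > h.py <<'E'
from bench import ctrl
import cv2,numpy as np
from scipy.spatial.transform import Rotation as R
def cam(n,st=None):
    m=ctrl.camera_model(n); f=210/np.tan(np.radians(m["vertical_fov"])/2)
    K=np.array([[f,0,m["cx"]],[0,f,m["cy"]],[0,0,1]])
    if n=="wrist":
        T=np.eye(4);T[:3,:3]=R.from_rotvec(st["tool_rot"]).as_matrix();T[:3,3]=st["position"]
        C=T@m["hand_eye"]; return K,C[:3,:3],C[:3,3]
    Rm=R.from_rotvec(m["rvec"]).as_matrix(); return K,Rm.T,-Rm.T@m["tvec"]
def ray(c,uv,z):
    K,Rc,o=c; uv=np.atleast_2d(uv).astype(float)
    d=np.c_[uv,np.ones(len(uv))]@np.linalg.inv(K).T@Rc.T
    return o+d*((z-o[2])/d[:,2])[:,None]
def proj(c,p):
    K,Rc,o=c; q=(np.atleast_2d(p)-o)@Rc@K.T; return q[:,:2]/q[:,2:]
def shot(name):
    st=ctrl.get_state(); im=ctrl.get_image("wrist"); cv2.imwrite(f"pics/{name}.png",im[:,:,::-1])
    np.savez(f"pics/{name}.npz",position=st["position"],tool_rot=st["tool_rot"]); return im,st
def tool(p,st=None):   # world shift -> tool axes
    st=st or ctrl.get_state(); return R.from_rotvec(st["tool_rot"]).inv().apply(p)
E
python3 - <<'E'
from h import *
c=cam("top")
for n,uv,z in[("jigTL",(214,172),.009),("jigTR",(301,171),.009),("jigBR",(302,248),.009),("jigBL",(214,249),.009),("spacer foot",(380,212),.018),("spacer grip",(379,225),.018),("loupe",(178,202),.02),("dial",(258,210),.024)]: print(n,ray(c,uv,z)[0].round(3))
st=ctrl.get_state();print(R.from_rotvec(st["tool_rot"]).as_matrix().round(3))
im=cv2.imread("pics/top0.png"); cv2.imwrite("pics/crop.png",cv2.resize(im[165:255,205:395],None,fx=4,fy=4,interpolation=cv2.INTER_CUBIC))
E
```

```text
jigTL [0.68  0.181 0.009]
jigTR [ 0.684 -0.087  0.009]
jigBR [ 0.448 -0.09   0.009]
jigBL [0.444 0.175 0.009]
spacer foot [ 0.556 -0.325  0.018]
spacer grip [ 0.517 -0.321  0.018]
loupe [0.585 0.286 0.02 ]
dial [0.561 0.042 0.024]
[[ 0.947  0.322 -0.001]
 [ 0.322 -0.947  0.002]
 [-0.    -0.002 -1.   ]]
```

View pics/crop.png

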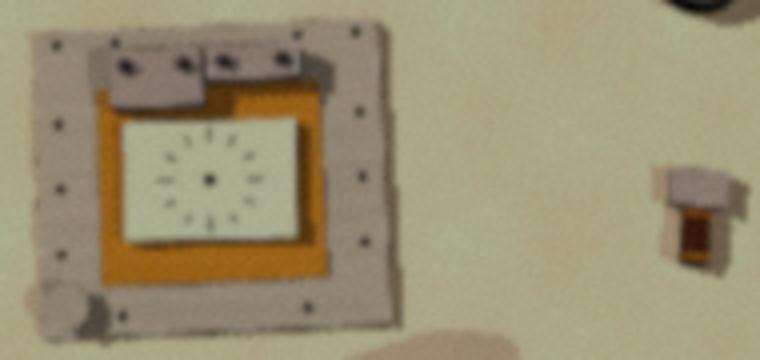

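The forward stop is on the left (+y) and the back stop on the right, so the spacer goes on the right (-y). The spacer lies with its foot away from the robot. I'll move the wrist camera over the spacer.

The manual's scale: shifts go in units of 5 mm. Converting my numbers, 0.05 m is 10, 0.348 m is 69.6.

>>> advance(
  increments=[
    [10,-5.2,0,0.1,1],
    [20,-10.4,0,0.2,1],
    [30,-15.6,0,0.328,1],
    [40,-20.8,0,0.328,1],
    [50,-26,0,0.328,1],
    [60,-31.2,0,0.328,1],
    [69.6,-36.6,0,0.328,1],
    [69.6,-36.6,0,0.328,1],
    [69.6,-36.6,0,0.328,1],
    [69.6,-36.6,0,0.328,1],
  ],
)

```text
refused: increments[0]: [10, -5.2, 0, 0.1, 1] is not of type 'number' (schema: type "number"). Nothing was moved.
```

I used the wrong layout. The manual says one flat list, 5 numbers to a row, no inner brackets; once more.

>>> advance(
  increments=[10,-5.2,0,0.1,1,20,-10.4,0,0.2,1,30,-15.6,0,0.328,1,40,-20.8,0,0.328,1,50,-26,0,0.328,1,60,-31.2,0,0.328,1,69.6,-36.6,0,0.328,1,69.6,-36.6,0,0.328,1,69.6,-36.6,0,0.328,1,69.6,-36.6,0,0.328,1],
)

```text
time: 1.1
position: [0.4803, -0.3289, 0.2221]
tool_rot: [-3.141, -0.005, 0.001]
ft_force: [-0.6, -1.2, 0.9]
grip_width: 1.0
grip_force: 0.0
```

```bash
python3 -c "
from h import *
shot('w1')"
```

```text
(no output)
```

View pics/w1.png

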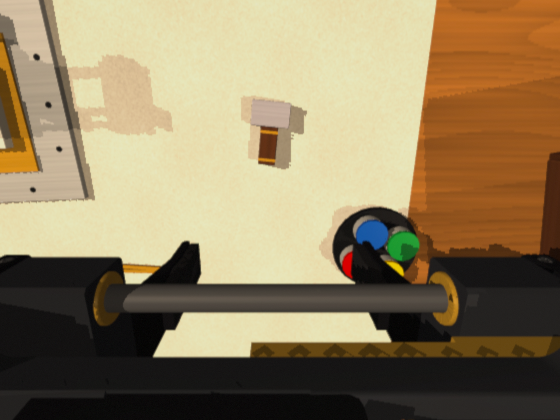

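The wrist view shows the foot at about (271,113), the grip at (268,147) with its end at (267,163), and the oil pots at (375,240).

```bash
python3 - <<'E'
from h import *
im=cv2.imread("pics/w1.png");st=np.load("pics/w1.npz");c=cam("wrist",st)
hsv=cv2.cvtColor(im,cv2.COLOR_BGR2HSV); roi=np.zeros(im.shape[:2],np.uint8);roi[85:180,235:310]=1
print(hsv[113,271],hsv[147,262],hsv[147,268],hsv[105,320],hsv[125,298],hsv[104,246])
for n,m in(("foot",(hsv[...,1]<45)&(hsv[...,2]>100)),("grip",(hsv[...,1]>120))):
    m=cv2.morphologyEx((m&(roi>0)).astype(np.uint8),cv2.MORPH_OPEN,np.ones((3,3)))
    k=max(cv2.findContours(m,0,2)[0],key=cv2.contourArea)
    b=cv2.boxPoints(cv2.minAreaRect(k)); print(n,cv2.contourArea(k),b.round(1).tolist())
    w=ray(c,b,.018);print(w[:,:2].round(4).tolist(),"centre",w.mean(0).round(4),np.linalg.norm(w[0]-w[1]).round(4),np.linalg.norm(w[2]-w[1]).round(4))
print(ray(c,[(375,240)],.03))
E
```

```text
[ 12  53 196] [ 11 192  97] [ 10 195  90] [ 25  62 232] [ 17  80 160] [ 18  83 219]Traceback (most recent call last):
  File "<stdin>", line 7, in <module>
ValueError: max() iterable argument is empty
```

```bash
cat > sp.py <<'E'
from h import *
def boxes(im,c,z,roi):
    hsv=cv2.cvtColor(im,cv2.COLOR_BGR2HSV); r=np.zeros(im.shape[:2],bool);x0,y0,x1,y1=roi;r[y0:y1,x0:x1]=1
    for n,m in(("foot",(hsv[...,0]<15)&(hsv[...,1]<75)&(hsv[...,2]>90)),("grip",(hsv[...,1]>120))):
        m=cv2.morphologyEx((m&r).astype(np.uint8),cv2.MORPH_OPEN,np.ones((3,3)))
        k=max(cv2.findContours(m,0,2)[0],key=cv2.contourArea)
        b=cv2.boxPoints(cv2.minAreaRect(k)); print(n,cv2.contourArea(k),b.round(1).tolist())
        w=ray(c,b,z);print(w[:,:2].round(4).tolist(),"centre",w.mean(0).round(4),np.linalg.norm(w[0]-w[1]).round(4),np.linalg.norm(w[2]-w[1]).round(4))
E
python3 - <<'E'
from sp import *
c=cam("wrist",np.load("pics/w1.npz"));boxes(cv2.imread("pics/w1.png"),c,.018,(235,85,310,180))
print(ray(c,[(375,240)],.03))
E
```

```text
foot 892.5 [[249.8000030517578, 124.4000015258789], [252.3000030517578, 99.19999694824219], [290.3999938964844, 103.0], [287.8999938964844, 128.1999969482422]]
[[0.5471, -0.2988], [0.5742, -0.3022], [0.5703, -0.3448], [0.543, -0.3424]] centre [ 0.5587 -0.3221  0.018 ] 0.0273 0.0427
grip 572.0 [[257.5, 163.1999969482422], [260.29998779296875, 126.30000305175781], [277.6000061035156, 127.5999984741211], [274.79998779296875, 164.5]]
[[0.5027, -0.3071], [0.545, -0.3108], [0.5437, -0.3305], [0.5013, -0.3275]] centre [ 0.5232 -0.319   0.018 ] 0.0425 0.0198
[[ 0.41015639 -0.45111665  0.03      ]]
```

The spacer's axis is at yaw about -0.09, with the grip end near (0.502,-0.317). The plan is to grasp the grip lightly near its end, then swing it up about the foot's bottom edge.

>>> advance(
  increments=[7.2,-2.08,10,0.09,1,7.2,-2.08,20,0.09,0.6,7.2,-2.08,30,0.09,0.6,7.2,-2.08,40,0.09,0.6,7.2,-2.08,43.4,0.09,0.6,7.2,-2.08,43.4,0.09,0.6,7.2,-2.08,43.4,0.09,0.6,7.2,-2.08,43.4,0.09,0,7.2,-2.08,43.4,0.09,0,7.2,-2.08,43.4,0.09,0,7.2,-2.08,43.4,0.09,0,7.2,-2.08,43.4,0.09,0,7.2,-2.08,43.4,0.09,0,7.2,-2.08,43.4,0.09,0,7.2,-2.08,43.4,0.09,0],
  grip_n=6,
)

```text
time: 2.65
position: [0.5159, -0.3195, 0.0058]
tool_rot: [-3.138, 0.141, 0.0]
ft_force: [-0.5, 0.3, 2.0]
grip_width: 0.227
grip_force: 6.0
```

>>> advance(
  increments=[0.2,0,-1,0,0,0.6,0,-2,0,0,1,0,-2.9,0,0,1.4,0,-3.8,0,0,2,0,-4.6,0,0,2.6,0,-5.4,0,0,3.4,0,-6.2,0,0,4,0,-6.8,0,0,5,0,-7.4,0,0,5.8,0,-8,0,0,6.6,0,-8.4,0,0,7.6,0,-8.8,0,0,8.6,0,-9.1,0,0,9.6,0,-9.3,0,0,10.6,0,-9.4,0,0,11.6,0,-9.4,0,0,12.6,0,-9.4,0,0,13.4,0,-9.2,0,0,13.4,0,-9.2,0,0],
)

```text
time: 4.55
position: [0.583, -0.3255, 0.0513]
tool_rot: [-3.138, 0.141, 0.0]
ft_force: [-0.9, -0.1, -2.4]
grip_width: 0.229
grip_force: 6.0
```

```bash
python3 - <<'E'
from h import *
im,st=shot('w2'); s=ctrl.get_image("side"); c=cam("side")
u,v=proj(c,st["position"])[0].astype(int);print(u,v)
cr=cv2.resize(s[v-60:v+60,u-70:u+70,::-1],None,fx=4,fy=4,interpolation=2)
im=cv2.resize(im[:,:,::-1],(440,330))
out=np.zeros((480,800,3),np.uint8);out[:330,:440]=im;out[:,440:800]=cr[:,100:460];cv2.imwrite("pics/v2.png",out)
E
```

```text
331 160
```

View pics/v2.png

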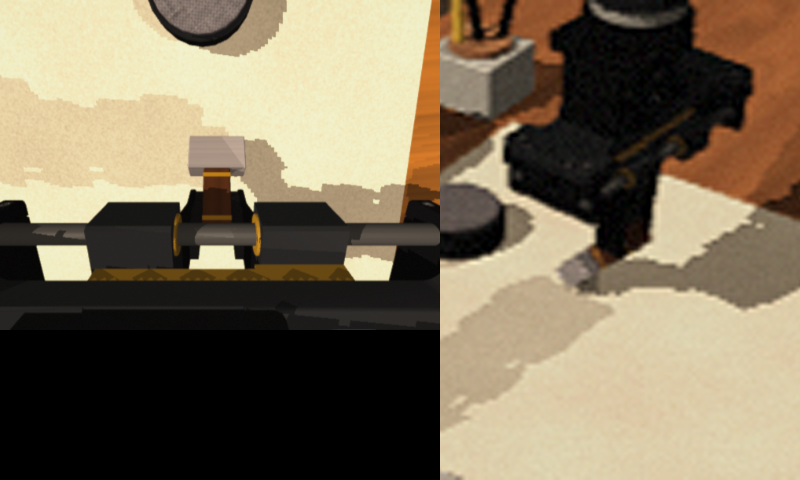

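The spacer has only swung about halfway up: the foot, at (216,155) in the small view, is still ahead of the grip. I'll loosen to 3 N so gravity swings it the rest of the way.

>>> advance(
  increments=[0,0,-0.4,0,0,0,0,-0.8,0,0,0,0,-1.2,0,0,0,0,-1.6,0,0,0,0,-2,0,0,0,0,-2,0,0,0,0,-2,0,0],
  grip_n=3,
)

```text
time: 5.35
position: [0.5825, -0.3258, 0.0616]
tool_rot: [3.138, -0.142, 0.0]
ft_force: [0.4, 0.1, -3.0]
grip_width: 0.227
grip_force: 3.0
```

```bash
python3 - <<'E'
from h import *
im,st=shot('w3'); s=ctrl.get_image("side"); c=cam("side")
u,v=proj(c,st["position"])[0].astype(int);print(u,v)
cr=cv2.resize(s[v-60:v+60,u-70:u+70,::-1],None,fx=4,fy=4,interpolation=2)
im=cv2.resize(im[:,:,::-1],(440,330))
out=np.zeros((480,800,3),np.uint8);out[:330,:440]=im;out[:,440:800]=cr[:,100:460];cv2.imwrite("pics/v3.png",out)
E
```

```text
331 157
```

View pics/v3.png

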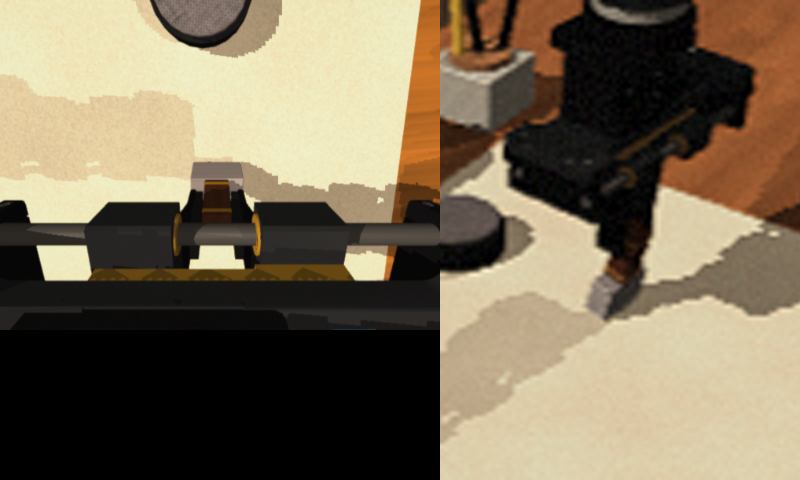

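It is now within about 25° of upright. I'll lower it until it touches, then drag it forward so bench friction squares the foot.

To row units: 0.006 m is 1.2, 0.005 m is 1.

>>> advance(
  increments=[0,0,0.6,0,0,0,0,1,0,0,0,0,1.2,0,0,0,0,1.2,0,0],
)

```text
time: 5.85
position: [0.5833, -0.3259, 0.0564]
tool_rot: [3.138, -0.141, 0.002]
ft_force: [-0.1, 0.3, 2.7]
grip_width: 0.23
grip_force: 3.0
```

>>> advance(
  increments=[0,0,0.3,0,0,0,0,0.6,0,0,0,0,0.6,0,0],
)

```text
time: 6.15
position: [0.5828, -0.3258, 0.0528]
tool_rot: [3.138, -0.141, 0.001]
ft_force: [-1.2, 0.6, 4.4]
grip_width: 0.23
grip_force: 3.0
```

>>> advance(
  increments=[0,0,0.3,0,0,0,0,0.6,0,0,0,0,0.6,0,0],
)

```text
time: 6.45
position: [0.5824, -0.3258, 0.0492]
tool_rot: [3.138, -0.142, -0.001]
ft_force: [0.1, 0.0, 4.1]
grip_width: 0.23
grip_force: 3.0
```

>>> advance(
  increments=[0.8,0,0,0,0,1.6,0,0,0,0,2.4,0,-0.2,0,0,3.2,0,-0.2,0,0,4,0,-0.4,0,0,4.8,0,-0.4,0,0,5.6,0,-0.6,0,0,6.4,0,-0.6,0,0,7.2,0,-0.6,0,0,7.2,0,-0.6,0,0],
)

```text
time: 7.45
position: [0.6191, -0.3288, 0.0525]
tool_rot: [-3.138, 0.141, -0.001]
ft_force: [-0.3, -0.1, -1.8]
grip_width: 0.227
grip_force: 3.0
```

```bash
python3 - <<'E'
from h import *
im,st=shot('w4'); s=ctrl.get_image("side"); c=cam("side")
u,v=proj(c,st["position"])[0].astype(int);print(u,v)
cr=cv2.resize(s[v-60:v+60,u-70:u+70,::-1],None,fx=4,fy=4,interpolation=2)
im=cv2.resize(im[:,:,::-1],(440,330))
out=np.zeros((480,800,3),np.uint8);out[:330,:440]=im;out[:,440:800]=cr[:,100:460];cv2.imwrite("pics/v4.png",out)
E
```

```text
321 155
```

View pics/v4.png

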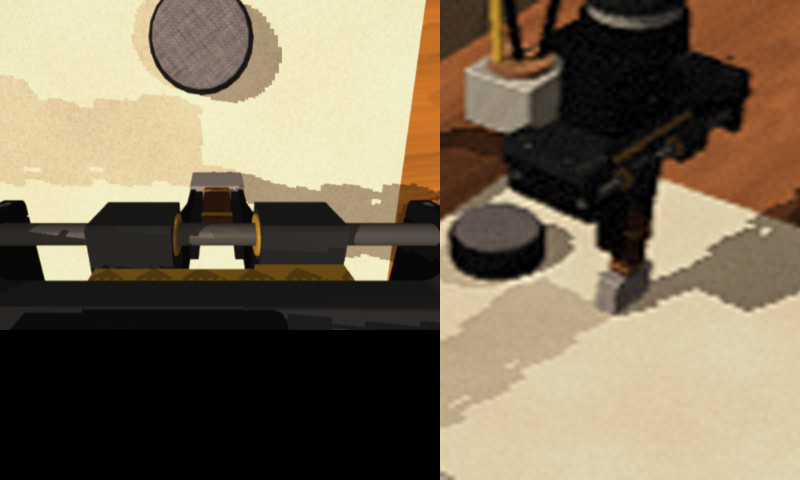

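It is now about 10° off upright. One more short press and drag, then I'll release so it settles on its foot.

>>> advance(
  increments=[0,0,0.4,0,0,0,0,0.8,0,0,0.8,0,1,0,0,1.6,0,1,0,0,2.4,0,1,0,0,3.2,0,1,0,0,3.6,0,1,0,0,3.6,0,1,0,0,3.6,0,1,0,0.4,3.6,0,1,0,0.4,3.6,0,1,0,0.4,3.6,0,1,0,0.4,3.6,0,1,0,0.4],
)

```text
time: 8.85
position: [0.6363, -0.3307, 0.0476]
tool_rot: [3.138, -0.142, 0.0]
ft_force: [-0.8, -0.7, 0.3]
grip_width: 0.394
grip_force: 0.0
```

```bash
python3 - <<'E'
from h import *
im,st=shot('w5'); s=ctrl.get_image("side"); c=cam("side")
u,v=proj(c,st["position"])[0].astype(int);print(u,v)
cr=cv2.resize(s[v-60:v+60,u-70:u+70,::-1],None,fx=4,fy=4,interpolation=2)
im=cv2.resize(im[:,:,::-1],(440,330))
out=np.zeros((480,800,3),np.uint8);out[:330,:440]=im;out[:,440:800]=cr[:,100:460];cv2.imwrite("pics/v5.png",out)
E
```

```text
316 154
```

View pics/v5.png

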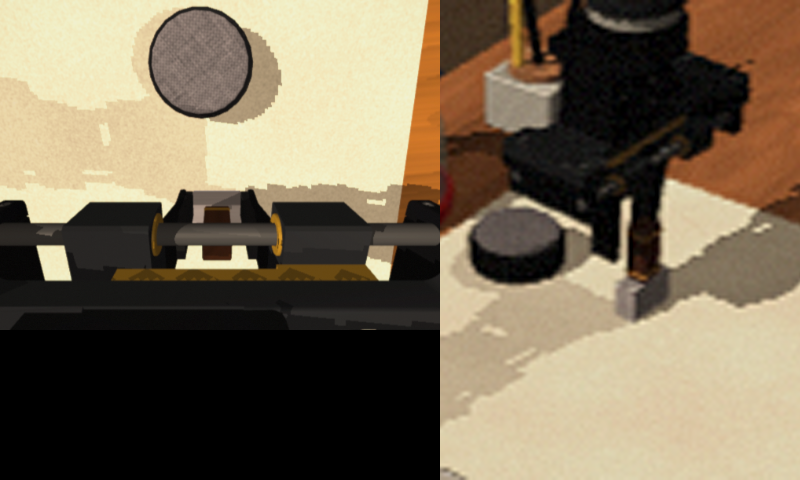

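The spacer is standing foot-down, with the grip between the open fingers. I'll back off upwards and locate it accurately.

>>> advance(
  increments=[0,0,-8,0,0.4,-6,0,-16,0,0.5,-12,0,-22,0,0.6,-12,0,-22,0,0.6,-12,0,-22,0,0.6],
)

```text
time: 9.45
position: [0.5767, -0.3259, 0.1589]
tool_rot: [3.137, -0.143, 0.003]
ft_force: [-0.6, 0.9, -0.5]
grip_width: 0.583
grip_force: 0.0
```

```bash
python3 - <<'E'
from sp import *
im,st=shot('w6');c=cam("wrist",st)
p=proj(c,[(.636,-.331,.028)])[0];print(p)
im=im[:,:,::-1].copy()
hsv=cv2.cvtColor(im,cv2.COLOR_BGR2HSV)
for z in(.072,): print(proj(c,[(.627,-.331,z),(.645,-.331,z)]))
u,v=p.astype(int); boxes(im,c,.028,(u-60,v-70,u+60,v+60))
for dv in range(-60,50,4): print(v+dv,[tuple(hsv[v+dv,u+du]) for du in(-16,0,16)] if 0<=v+dv<420 else "")
E
```

```text
[275.50033159 136.03398217]
[[276.6236633  151.46111688]
 [274.5351095  128.25648572]]
foot 179.0 [[252.0, 145.0], [263.0, 145.0], [263.0, 164.0], [252.0, 164.0]]
[[0.6299, -0.3085], [0.6289, -0.3187], [0.6113, -0.3168], [0.6123, -0.3065]] centre [ 0.6206 -0.3126  0.028 ] 0.0102 0.0177
grip 603.5 [[263.0, 147.0], [287.0, 147.0], [287.0, 173.0], [263.0, 173.0]]
[[0.6271, -0.3185], [0.6251, -0.3408], [0.6006, -0.3388], [0.6027, -0.316]] centre [ 0.6139 -0.3285  0.028 ] 0.0224 0.0245
76 [(np.uint8(27), np.uint8(55), np.uint8(235)), (np.uint8(19), np.uint8(76), np.uint8(174)), (np.uint8(18), np.uint8(81), np.uint8(164))]
80 [(np.uint8(28), np.uint8(52), np.uint8(235)), (np.uint8(28), np.uint8(49), np.uint8(235)), (np.uint8(27), np.uint8(56), np.uint8(233))]
84 [(np.uint8(29), np.uint8(48), np.uint8(235)), (np.uint8(26), np.uint8(56), np.uint8(235)), (np.uint8(26), np.uint8(56), np.uint8(235))]
88 [(np.uint8(28), np.uint8(52), np.uint8(235)), (np.ui
[... 2745 characters left out ...]
68 [(np.uint8(25), np.uint8(61), np.uint8(236)), (np.uint8(10), np.uint8(192), np.uint8(101)), (np.uint8(18), np.uint8(81), np.uint8(164))]
172 [(np.uint8(26), np.uint8(55), np.uint8(236)), (np.uint8(11), np.uint8(195), np.uint8(102)), (np.uint8(25), np.uint8(60), np.uint8(234))]
176 [(np.uint8(26), np.uint8(55), np.uint8(236)), (np.uint8(24), np.uint8(62), np.uint8(236)), (np.uint8(25), np.uint8(59), np.uint8(236))]
180 [(np.uint8(26), np.uint8(56), np.uint8(236)), (np.uint8(26), np.uint8(55), np.uint8(236)), (np.uint8(25), np.uint8(59), np.uint8(236))]
184 [(np.uint8(26), np.uint8(58), np.uint8(236)), (np.uint8(26), np.uint8(53), np.uint8(236)), (np.uint8(25), np.uint8(59), np.uint8(236))]
```

To row units: 0.116 m is 23.2, 0.075 m is 15.

>>> advance(
  increments=[8.8,-0.2,4,0,0.6,8.8,-0.2,6,0,0.6,8.8,-0.2,15,0,0.6,8.8,-0.2,23.2,0,0.6,8.8,-0.2,23.2,0,0.6,8.8,-0.2,23.2,0,0,8.8,-0.2,23.2,0,0,8.8,-0.2,23.2,0,0,8.8,-0.2,23.2,0,0,8.8,-0.2,23.2,0,0,8.8,-0.2,23.2,0,0],
  grip_n=30,
)

```text
time: 10.6
position: [0.6211, -0.3288, 0.043]
tool_rot: [3.137, -0.142, 0.003]
ft_force: [0.4, -0.2, 3.8]
grip_width: 0.224
grip_force: 29.9
```

>>> advance(
  increments=[0,0,-6,0,0,0,0,-12,0,0,0,0,-18,0,0,0,0,-18,0,0],
)

```text
time: 11.0
position: [0.6231, -0.3292, 0.1368]
tool_rot: [3.135, -0.142, 0.012]
ft_force: [0.7, -0.4, -1.2]
grip_width: 0.228
grip_force: 29.9
```

```bash
python3 -c "
from h import *
ctrl.get_image"
```

```text
(no output)
```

To row units: -0.32 m is -64, -0.105 m is -21.

>>> advance(
  increments=[-2,-6,-4,-0.05,0,-4,-14,-6,-0.105,0,-8,-22,-6,-0.105,0,-12,-31,-6,-0.105,0,-15,-40,-6,-0.105,0,-18,-49,-6,-0.105,0,-21,-57,-6,-0.105,0,-22.4,-62,-6,-0.105,0,-22.4,-64,-6,-0.105,0,-22.4,-64,-6,-0.105,0,-22.4,-64,-6,-0.105,0,-22.4,-64,-6,-0.105,0],
)

```text
time: 12.2
position: [0.5379, -0.0018, 0.161]
tool_rot: [3.141, 0.018, -0.001]
ft_force: [0.3, -1.0, -1.3]
grip_width: 0.224
grip_force: 29.9
```

```bash
python3 - <<'E'
from h import *
im,st=shot('w7');print(st["position"],st["tool_rot"])
E
```

```text
[ 0.53786236 -0.0017545   0.16099202] [ 3.14091761e+00  1.82134134e-02 -1.25982405e-03]
```

View pics/w7.png

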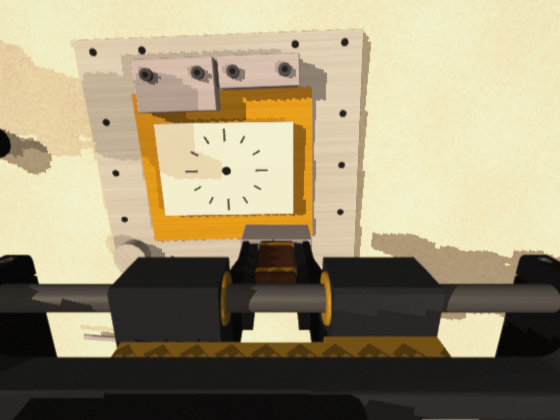

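The wrist view shows the tile's far edge at rows 122-125 (cols 154-293), the back stop's face at about row 86 (cols 220-299), and the forward stop's face at about row 109 (cols 137-218). The held foot's front edge is at row 226 (cols 243-312).

```bash
cat > gap.py <<'E'
from h import *
def lf(P): # fit x = a + b*y (robust), return x at y-mean & slope
    vx,vy,x0,y0=cv2.fitLine(P[:,:2].astype(np.float32),cv2.DIST_HUBER,0,1e-4,1e-4).ravel(); return x0,y0,vx/vy
E
python3 - <<'E'
from gap import *
im=cv2.imread("pics/w7.png");c=cam("wrist",np.load("pics/w7.npz"))
hsv=cv2.cvtColor(im,cv2.COLOR_BGR2HSV);S=(hsv[...,1]>150)
def edges(cols,r0,r1):
    t=[];b=[]
    for u in cols:
        r=np.where(S[r0:r1,u])[0]
        if len(r): t.append((u,r0+r[0]-.5)); b.append((u,r0+r[-1]+.5))
    return np.array(t),np.array(b)
for n,cols in(("back",range(226,292)),("fwd",range(162,212))):
    t,b=edges(cols,70,140)
    X=lf(ray(c,t,.012));Y=lf(ray(c,b,.024)); print(n,"stop",np.round(X,4),"tile",np.round(Y,4),"n",len(t),t[::15].tolist(),b[::15].tolist())
t,b=edges(range(165,285),195,260); print("tile near",np.round(lf(ray(c,t,.024)),4),"brass near",np.round(lf(ray(c,b,.012)),4))
def cols(row,u0,u1,z,m=S):
    u=u0+np.where(m[row,u0:u1])[0]; return u[0],u[-1],ray(c,[(u[0]-.5,row),(u[-1]+.5,row)],z)[:,:2].round(4).tolist()
W=~S
print("tile",cols(180,140,300,.024,W&(hsv[...,2]>120)))
print("brass R",cols(160,293,340,.012),"brass L",cols(160,130,160,.012))
print("stop L/R at top", ray(c,[(221,70),(299,70),(219,70),(137,80)],.034)[:,:2].round(4).tolist())
print("spacer front", ray(c,[(243,226),(312,226)],.161-.043+.028).round(4).tolist())
print(c[2])
E
```

```text
back stop [ 0.6392  0.0157 -0.0465] tile [ 0.6102  0.0073 -0.0307] n 66 [[226.0, 89.5], [241.0, 89.5], [256.0, 88.5], [271.0, 87.5], [286.0, 87.5]] [[226.0, 121.5], [241.0, 121.5], [256.0, 121.5], [271.0, 120.5], [286.0, 120.5]]
fwd stop [ 0.6177  0.0848 -0.0556] tile [ 0.6084  0.0822 -0.0364] n 50 [[162.0, 112.5], [177.0, 111.5], [192.0, 111.5], [207.0, 110.5]] [[162.0, 122.5], [177.0, 122.5], [192.0, 121.5], [207.0, 121.5]]
tile near [ 0.5178  0.0525 -0.0262] brass near [0.4853 0.0652 0.0436]
tile (np.int64(140), np.int64(293), [[0.553, 0.1322], [0.5546, -0.0188]])
brass R (np.int64(294), np.int64(311), [[0.5725, -0.019], [0.5727, -0.037]]) brass L (np.int64(142), np.int64(157), [[0.5708, 0.1331], [0.571, 0.1171]])
stop L/R at top [[0.6522, 0.0467], [0.6529, -0.0202], [0.6522, 0.0484], [0.6434, 0.1197]]
spacer front [[0.5517, 0.0187, 0.146], [0.5521, -0.0233, 0.146]]
[ 6.18225027e-01 -2.17130935e-04  3.23694440e-01]
```

```bash
python3 - <<'E'
from gap import *
im=cv2.imread("pics/w7.png");c=cam("wrist",np.load("pics/w7.npz"));st=np.load("pics/w7.npz")
hsv=cv2.cvtColor(im,cv2.COLOR_BGR2HSV)
for u in(252,278,306): print(u,[(r,*map(int,hsv[r,u])) for r in range(220,262,2)])
for r in(230,236,244): print(r,[(u,*map(int,hsv[r,u,1:])) for u in range(236,320,3)])
x,y,z=st["position"]
for dz in(.043,.015): print(proj(c,[(x+.009,y+.022,z-dz),(x+.009,y-.022,z-dz),(x-.009,y+.022,z-dz)]).round(1).tolist())
print(proj(c,[(x+.009,y+.010,z+.029),(x+.009,y-.010,z+.029)]).round(1).tolist())
print("slab far edge",ray(c,[(75,41),(364,29)],.009)[:,:2],"right",ray(c,[(364,32),(356,258)],.009)[:,:2])
E
```

```text
252 [(220, 19, 225, 231), (222, 19, 228, 229), (224, 16, 166, 186), (226, 13, 54, 108), (228, 12, 51, 109), (230, 12, 53, 110), (232, 13, 55, 111), (234, 11, 55, 111), (236, 13, 53, 111), (238, 11, 53, 115), (240, 12, 55, 171), (242, 13, 54, 150), (244, 15, 57, 36), (246, 20, 36, 21), (248, 8, 49, 21), (250, 10, 45, 17), (252, 12, 55, 23), (254, 10, 45, 17), (256, 20, 51, 15), (258, 10, 48, 16), (260, 15, 46, 22)]
278 [(220, 19, 230, 229), (222, 19, 225, 229), (224, 17, 177, 194), (226, 13, 58, 110), (228, 12, 53, 110), (230, 13, 53, 110), (232, 12, 53, 111), (234, 13, 55, 111), (236, 12, 56, 113), (238, 13, 53, 115), (240, 11, 68, 127), (242, 18, 213, 104), (244, 17, 209, 106), (246, 11, 192, 53), (248, 9, 175, 51), (250, 9, 189, 50), (252, 10, 177, 52), (254, 11, 185, 51), (256, 9, 180, 51), (258, 9, 187, 45), (260, 9, 175, 51)]
306 [(220, 19, 227, 228), (222, 19, 224, 229), (224, 17, 178, 191), (226, 14, 58, 109), (228, 12, 51, 110), (230, 13, 55, 111), (232, 14, 55, 111), (234, 11, 55, 112), (236, 13, 54, 113), (238, 13, 55, 116), (240, 13, 57, 126), (242, 20, 43, 18), (244, 30, 
[... 1083 characters left out ...]
56, 222), (239, 58, 221), (242, 61, 79), (245, 20, 13), (248, 32, 16), (251, 62, 37), (254, 59, 39), (257, 56, 50), (260, 210, 85), (263, 209, 72), (266, 201, 75), (269, 210, 114), (272, 211, 110), (275, 210, 107), (278, 209, 106), (281, 207, 107), (284, 210, 108), (287, 210, 108), (290, 211, 111), (293, 190, 102), (296, 57, 27), (299, 39, 26), (302, 53, 29), (305, 43, 12), (308, 39, 13), (311, 56, 159), (314, 56, 222), (317, 56, 222)]
[[244.9, 218.4], [307.8, 219.1], [245.3, 242.2]]
[[240.6, 233.4], [312.4, 234.1], [241.2, 260.0]]
[[255.9, 268.0], [297.8, 268.4]]
slab far edge [[ 0.67792118  0.18243223]
 [ 0.69059796 -0.07935166]] right [[ 0.6881897  -0.07957846]
 [ 0.46377557 -0.0917958 ]]
```

The spacer looks about 4 mm behind the TCP in this view. I'll lower it to just above the tile, so both the spacer and the gap can be measured in one image at nearly the same depth.

The manual's scale: shifts go in units of 5 mm. Converting my numbers, 0.084 m is 16.8, 0.045 m is 9.

>>> advance(
  increments=[4,-1.2,4,-0.02,0,8,-2.3,8,-0.038,0,9,-2.3,12,-0.038,0,9,-2.3,15,-0.038,0,9,-2.3,16.8,-0.038,0,9,-2.3,16.8,-0.038,0,9,-2.3,16.8,-0.038,0,9,-2.3,16.8,-0.038,0],
)

```text
time: 13.05
position: [0.5833, 0.0126, 0.0788]
tool_rot: [3.14, 0.082, 0.003]
ft_force: [0.1, 0.1, -3.1]
grip_width: 0.227
grip_force: 29.9
```

```bash
python3 - <<'E'
from gap import *
im,st=shot('w8');c=cam("wrist",st);x,y,z=st["position"];print(x,y,z,st["tool_rot"])
hsv=cv2.cvtColor(im,cv2.COLOR_RGB2HSV)
for dz in(.043,.015): print("spacer pred",proj(c,[(x+.009,y+.022,z-dz),(x+.009,y-.022,z-dz)]).round(1).tolist())
print("gap pred",proj(c,[(.6395,.010,.012),(.6100,.010,.024)]).round(1).tolist())
for u in(250,276,302): print(u,[(r,*map(int,hsv[r,u])) for r in range(20,250,3)])
E
```

```text
0.5832529846128427 0.012580963106072167 0.07877529168849118 [3.14006266 0.08246694 0.00322308]
spacer pred [[245.4, 217.4], [308.2, 220.5]]
spacer pred [[241.2, 232.1], [312.9, 235.5]]
gap pred [[283.7, 147.2], [281.7, 190.5]]
250 [(20, 27, 48, 242), (23, 29, 42, 241), (26, 27, 50, 242), (29, 27, 50, 242), (32, 26, 48, 242), (35, 28, 44, 242), (38, 25, 56, 242), (41, 29, 42, 242), (44, 30, 39, 242), (47, 29, 43, 242), (50, 29, 39, 242), (53, 29, 38, 242), (56, 29, 43, 242), (59, 28, 46, 242), (62, 28, 41, 242), (65, 30, 33, 242), (68, 28, 44, 242), (71, 29, 43, 242), (74, 25, 55, 240), (77, 19, 74, 222), (80, 18, 57, 223), (83, 18, 58, 220), (86, 17, 57, 222), (89, 18, 57, 220), (92, 19, 55, 224), (95, 19, 57, 224), (98, 18, 58, 206), (101, 17, 59, 185), (104, 18, 59, 190), (107, 18, 59, 191), (110, 14, 55, 171), (113, 12, 51, 181), (116, 12, 51, 180), (119, 12, 52, 178), (122, 13, 52, 180), (125, 12, 47, 82), (128, 15, 30, 67), (131, 17, 34, 67)
[... 3145 characters left out ...]
3, 55, 210), (149, 12, 56, 206), (152, 18, 198, 143), (155, 18, 218, 145), (158, 18, 218, 146), (161, 18, 221, 156), (164, 19, 226, 230), (167, 19, 227, 226), (170, 19, 227, 226), (173, 19, 223, 231), (176, 19, 225, 231), (179, 19, 225, 229), (182, 19, 224, 231), (185, 18, 223, 201), (188, 17, 156, 181), (191, 18, 71, 165), (194, 27, 39, 243), (197, 27, 39, 243), (200, 27, 39, 243), (203, 27, 39, 243), (206, 27, 39, 243), (209, 26, 40, 243), (212, 27, 40, 243), (215, 27, 40, 243), (218, 26, 39, 243), (221, 26, 39, 243), (224, 23, 55, 212), (227, 13, 56, 113), (230, 12, 55, 115), (233, 12, 55, 115), (236, 12, 51, 115), (239, 12, 55, 149), (242, 13, 54, 85), (245, 8, 49, 21), (248, 8, 46, 22)]
```

```bash
python3 - <<'E'
from h import *
c=cam("wrist",np.load("pics/w8.npz"))
for n,uv,z in(("stop",(276,150.8),.034),("tile top",(276,191.5),.024),("tile bot",(276,187),.012),("foot bot",(276,224.7),.0358),("foot top",(276,238.8),.0638)): print(n,ray(c,uv,z)[0].round(4))
E
```

```text
stop [0.6392 0.0157 0.034 ]
tile top [0.609 0.014 0.024]
tile bot [0.6095 0.014  0.012 ]
foot bot [0.5879 0.013  0.0358]
foot top [0.5889 0.0131 0.0638]
```

Stop face at 0.6392, tile edge at 0.6093 and foot front at 0.588, consistent with the earlier view. I'll move forward 46 mm, then lower.

To row units: 0.046 m is 9.2, 0.012 m is 2.4.

>>> advance(
  increments=[4,0.6,0,0,0,8,1,0,0,0,9.2,1,0,0,0,9.2,1,0,0,0,9.2,1,0,0,0,9.2,1,1.2,0,0,9.2,1,2.4,0,0,9.2,1,3.6,0,0,9.2,1,4.2,0,0,9.2,1,4.2,0,0,9.2,1,4.2,0,0],
)

```text
time: 14.2
position: [0.6288, 0.0102, 0.0565]
tool_rot: [3.14, 0.083, -0.0]
ft_force: [0.4, -0.4, -2.4]
grip_width: 0.227
grip_force: 29.9
```

```bash
python3 - <<'E'
from h import *
im,st=shot('w9');print(st["position"],st["ft_force"])
hsv=cv2.cvtColor(im,cv2.COLOR_RGB2HSV)
for u in(250,276,302): print(u,[(r,*map(int,hsv[r,u])) for r in range(196,246,2)])
c=cam("wrist",st);x,y,z=st["position"];print(proj(c,[(x+.005,y,z-.043),(x+.005,y,z-.015),(.6392,.0157,.034),(.6392,.0157,.012)]))
E
```

```text
[0.62877384 0.01024099 0.05647179] [ 0.42999203 -0.35845381 -2.38066134]
250 [(196, 13, 55, 173), (198, 13, 55, 177), (200, 12, 54, 176), (202, 12, 53, 177), (204, 12, 54, 174), (206, 11, 53, 101), (208, 13, 52, 94), (210, 11, 55, 97), (212, 11, 55, 97), (214, 14, 54, 95), (216, 12, 53, 96), (218, 12, 56, 150), (220, 12, 56, 174), (222, 12, 56, 173), (224, 13, 57, 171), (226, 13, 57, 135), (228, 13, 49, 73), (230, 11, 57, 99), (232, 13, 55, 115), (234, 13, 54, 113), (236, 12, 55, 115), (238, 11, 52, 117), (240, 12, 54, 170), (242, 13, 54, 157), (244, 12, 57, 45)]
276 [(196, 12, 55, 172), (198, 13, 55, 177), (200, 13, 54, 176), (202, 12, 54, 178), (204, 13, 55, 177), (206, 13, 55, 176), (208, 13, 54, 175), (210, 13, 55, 180), (212, 13, 54, 179), (214, 13, 54, 178), (216, 13, 55, 177), (218, 13, 57, 176), (220, 12, 56, 174), (222, 11, 55, 173), (224, 12, 55, 172), (226, 13, 53, 143), (228, 12, 53, 96), (230, 14, 54, 113), (232, 13, 53, 115), (234, 12, 56, 114), (236, 12, 57, 116), (238, 13, 56, 119), (240, 12, 66, 132), (242, 17, 206, 104), (244, 17, 210, 108)]
302 [(196, 13, 53, 205), (198, 13, 53, 178), (200, 13, 55, 171), (202, 11, 44, 92), (204, 12, 35, 73), (206, 13, 32, 71), (208, 12, 36, 70), (210, 15, 38, 68), (212, 15, 37, 69), (214, 13, 32, 71), (216, 14, 49, 114), (218, 13, 57, 205), (220, 13, 56, 206), (222, 12, 55, 207), (224, 13, 55, 208), (226, 12, 55, 176), (228, 11, 54, 100), (230, 13, 54, 114), (232, 14, 53, 115), (234, 12, 55, 115), (236, 13, 53, 116), (238, 12, 56, 119), (240, 12, 56, 167), (242, 13, 54, 75), (244, 18, 49, 26)]
[[276.60295011 224.19049594]
 [276.76515792 239.80869076]
 [268.58414203 226.86838273]
 [269.24453173 215.8290408 ]]
```

To row units: 0.002 m is 0.4, 0.001 m is 0.2.

>>> advance(
  increments=[0,0,0.2,0,0,0,0,0.4,0,0,0,0,0.4,0,0],
)

```text
time: 14.55
position: [0.6291, 0.0102, 0.055]
tool_rot: [3.14, 0.083, 0.001]
ft_force: [-0.1, 0.1, 0.4]
grip_width: 0.227
grip_force: 29.9
```

>>> advance(
  increments=[0,0,0.2,0,0,0,0,0.2,0,0],
)

```text
time: 14.75
position: [0.6292, 0.0101, 0.0549]
tool_rot: [3.14, 0.083, 0.001]
ft_force: [-2.3, 0.0, 5.8]
grip_width: 0.228
grip_force: 29.9
```

To row units: -0.09 m is -18, -0.06 m is -12.

>>> advance(
  increments=[0,0,0,0,0.5,0,0,0,0,0.5,0,0,0,0,0.5,0,0,0,0,0.5,0,0,-6,0,0.5,0,0,-12,0,0.5,-4,-4,-18,0,0.3,-12,-6,-21,0,0,-20,-8,-21,0,0,-20,-8,-21,0,0,-20,-8,-21,0,0],
)

```text
time: 15.85
position: [0.5265, 0.0448, 0.1588]
tool_rot: [3.139, 0.084, 0.002]
ft_force: [0.0, -0.0, 0.2]
grip_width: 0.13
grip_force: 0.0
```

```bash
python3 - <<'E'
from h import *
im,st=shot('w10');print(st["position"],st["tool_rot"])
E
```

```text
[0.52648405 0.04477468 0.15884717] [3.13917790e+00 8.37183112e-02 1.72066148e-03]
```

View pics/w10.png

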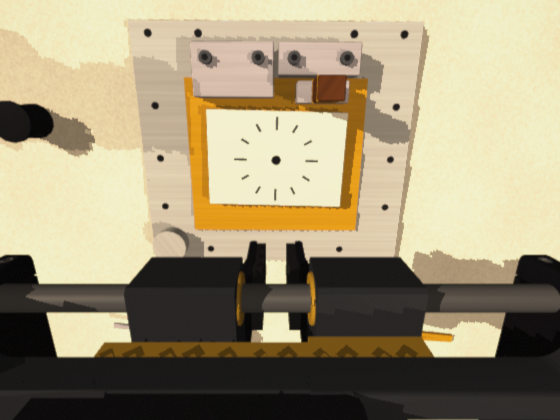

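The spacer stands in the gap against the right stop (grip at (330,88)) and the tile has not moved: its near edge is at rows 203-208 and it is slightly askew. Next I'll come down behind the near edge and push.

>>> advance(
  increments=[-6,0.6,4,0,0.3,-7.3,0.6,12,0,0.3,-7.3,0.6,20,0,0.3,-7.3,0.6,25,0,0.3,-7.3,0.6,27.6,0,0.3,-7.3,0.6,28.7,0,0.3,-7.3,0.6,28.7,0,0.3,-7.3,0.6,28.7,0,0.3],
)

```text
time: 16.7
position: [0.492, 0.0401, 0.0161]
tool_rot: [-3.14, -0.083, -0.003]
ft_force: [-0.6, -0.0, 0.1]
grip_width: 0.298
grip_force: 0.0
```

>>> advance(
  increments=[0.6,0,0,0,0.3,1.2,0,0,0,0.3,1.8,0,0,0,0.3,2.4,0,0,0,0.3,2.8,0,0,0,0.3,3.2,0,0,0,0.3,3.2,0,0,0,0.3],
)

```text
time: 17.4
position: [0.5067, 0.0408, 0.015]
tool_rot: [-3.14, -0.083, -0.0]
ft_force: [0.5, 1.0, 1.2]
grip_width: 0.304
grip_force: 0.0
```

>>> advance(
  increments=[0.2,0,0,0,0.3,0.4,0,0,0,0.3,0.6,0,0,0,0.3,0.8,0,0,0,0.3,0.8,0,0,0,0.3],
)

```text
time: 17.9
position: [0.5083, 0.0406, 0.0147]
tool_rot: [3.14, 0.082, -0.007]
ft_force: [-5.6, -0.8, 5.4]
grip_width: 0.304
grip_force: 3.0
```

>>> advance(
  increments=[0.2,0,0,0,0.3,0.4,0,0,0,0.3,0.6,0,0,0,0.3,0.8,0,0,0,0.3,0.8,0,0,0,0.3],
)

```text
time: 18.4
position: [0.5125, 0.0407, 0.0146]
tool_rot: [3.139, 0.083, -0.007]
ft_force: [-5.8, -0.5, 3.9]
grip_width: 0.296
grip_force: 2.6
```

>>> advance(
  increments=[0.2,0,0,0,0.3,0.4,0,0,0,0.3,0.6,0,0,0,0.3,0.6,0,0,0,0.3],
)

```text
time: 18.8
position: [0.5141, 0.0408, 0.0145]
tool_rot: [3.139, 0.083, -0.012]
ft_force: [-8.4, -1.0, 8.0]
grip_width: 0.302
grip_force: 4.5
```

To row units: -0.001 m is -0.2, 0.001 m is 0.2.

>>> advance(
  increments=[0.2,0,-0.2,0,0.3,0.4,0,-0.2,0,0.3,0.6,0,-0.2,0,0.3,0.6,0,-0.2,0,0.3],
)

```text
time: 19.2
position: [0.5188, 0.0415, 0.0151]
tool_rot: [-3.14, -0.083, 0.006]
ft_force: [-4.6, 0.9, -2.5]
grip_width: 0.299
grip_force: 2.6
```

>>> advance(
  increments=[0.2,0,0,0,0.3,0.4,0,0,0,0.3,0.6,0,0,0,0.3,0.6,0,0,0,0.3],
)

```text
time: 19.6
position: [0.5189, 0.0416, 0.0147]
tool_rot: [3.14, 0.083, -0.016]
ft_force: [-11.4, -0.5, 3.2]
grip_width: 0.303
grip_force: 5.9
```

```bash
python3 - <<'E'
from h import *
im,st=shot('w11');np.set_printoptions(precision=4,suppress=True);print(st["position"],st["tool_rot"])
hsv=cv2.cvtColor(im,cv2.COLOR_RGB2HSV);c=cam("wrist",st)
t=proj(c,[(.6392,.0157,.034),(.6212,.085,.034),(.61,.02,.024)]);print(t)
for u in(190,225,255,290,295,300,310,345): print(u,[(r,*map(int,hsv[r,u,1:])) for r in range(110,190,3)])
E
```

```text
[0.5189 0.0416 0.0147] [ 3.1397  0.0828 -0.0155]
[[356.9479  12.3806]
 [185.3183  51.82  ]
 [333.92    90.6111]]
190 [(110, 39, 243), (113, 39, 243), (116, 40, 243), (119, 39, 243), (122, 39, 243), (125, 39, 243), (128, 40, 243), (131, 40, 243), (134, 39, 243), (137, 40, 243), (140, 42, 243), (143, 65, 235), (146, 65, 234), (149, 65, 234), (152, 65, 234), (155, 65, 234), (158, 64, 234), (161, 73, 217), (164, 35, 66), (167, 71, 220), (170, 66, 234), (173, 65, 234), (176, 66, 234), (179, 68, 234), (182, 66, 234), (185, 66, 234), (188, 66, 234)]
225 [(110, 39, 243), (113, 40, 243), (116, 39, 243), (119, 39, 243), (122, 39, 243), (125, 39, 243), (128, 39, 243), (131, 39, 243), (134, 39, 243), (137, 39, 243), (140, 42, 242), (143, 65, 234), (146, 65, 234), (149, 65, 234), (152, 66, 234), (155, 66, 235), (158, 66
[... 2088 characters left out ...]
6, 233), (143, 66, 234), (146, 66, 233), (149, 66, 233), (152, 66, 234), (155, 66, 233), (158, 65, 234), (161, 65, 233), (164, 66, 234), (167, 66, 234), (170, 65, 234), (173, 65, 234), (176, 66, 234), (179, 66, 233), (182, 66, 233), (185, 66, 233), (188, 66, 234)]
345 [(110, 40, 243), (113, 39, 243), (116, 40, 243), (119, 40, 243), (122, 39, 243), (125, 39, 243), (128, 39, 243), (131, 39, 243), (134, 38, 243), (137, 38, 243), (140, 38, 243), (143, 37, 243), (146, 38, 243), (149, 38, 243), (152, 40, 243), (155, 66, 233), (158, 66, 233), (161, 67, 231), (164, 41, 74), (167, 72, 188), (170, 67, 233), (173, 66, 234), (176, 66, 233), (179, 66, 233), (182, 66, 234), (185, 66, 234), (188, 66, 234)]
```

```bash
cat > chk.py <<'E'
from h import *
import sys
np.set_printoptions(precision=4,suppress=True)
im,st=shot(sys.argv[1]);print(st["position"],st["ft_force"])
hsv=cv2.cvtColor(im,cv2.COLOR_RGB2HSV);c=cam("wrist",st)
for j,y in enumerate(range(-16,112,8)):
    y/=1000; xs=np.arange(.590,.650,.0005); uv=proj(c,np.c_[xs,np.full(len(xs),y),np.full(len(xs),.024)]).round().astype(int)
    ok=(uv[:,0]>=0)&(uv[:,0]<560)&(uv[:,1]>=0); uv=uv[ok];h=hsv[uv[:,1],uv[:,0]].astype(int); x=xs[ok]
    tile=(h[:,2]>215)&(h[:,1]<75)&(h[:,0]>=17); e=x[np.argmax(~tile)] if (~tile).any() else 0
    o=(h[:,1]>150)&(x<.64)
    print(f"{y:.3f} tile edge {e:.4f} exp {e+.05*y:.4f} orange {o.sum()*.5} "," ".join(f"{a}/{b}/{v}" for a,b,v in h[(x>e-.002)&(x<e+.008)][::3]))
E
python3 chk.py w12
```

```text
[0.5189 0.0416 0.0147] [-12.1962   0.2193   3.5552]
-0.016 tile edge 0.5900 exp 0.5892 orange 44.0  18/193/151 17/169/160 18/207/150 17/174/154 18/209/151 18/218/150
-0.008 tile edge 0.6110 exp 0.6106 orange 15.0  27/40/240 27/43/238 18/73/177 17/73/177 18/73/177 17/73/178 17/72/176
0.000 tile edge 0.6130 exp 0.6130 orange 15.5  27/38/243 24/56/224 19/67/191 17/74/176 17/72/176 17/72/176 17/72/176
0.008 tile edge 0.6150 exp 0.6154 orange 16.0  27/38/243 24/56/224 17/72/176 17/72/176 17/72/177 17/71/168 12/56/78
0.016 tile edge 0.6145 exp 0.6153 orange 15.0  27/39/243 26/53/227 17/72/176 17/72/176 17/72/176 17/71/176 13/57/80
0.024 tile edge 0.6180 exp 0.6192 orange 0.0  27/38/243 26/39/242 16/73/177 16/69/122 11/54/76 12/53/160 11/51/214
0.032 tile edge 0.6045 exp 0.6061 orange 0.0  27/40/243 27/51/225 18/37/90 15/37/82 23/50/138 27/38/243 27/39/243
0.040 tile edge 0.6200 exp 0.6220 orange 15.5  27/37/243 25/48/241 18/216/111 18/212/113 18/213/116 18/210/118 18/211/122
0.048 tile edge 0.6150 exp 0.6174 orange 15.5  27/39/243 27/40/242 17/75/176 17/72/176 17/75/164 18/211/117 18/217/146
0.056 tile edge 0.6150 exp 0.6178 orange 0.0  28/39/243 28/40/241 17/73/177 17/73/177 17/71/129 13/53/101 13/52/205
0.064 tile edge 0.6150 exp 0.6182 orange 0.0  28/40/243 26/55/227 18/73/174 18/74/173 15/63/89 12/55/138 13/51/215
0.072 tile edge 0.6145 exp 0.6181 orange 0.0  28/40/243 26/56/227 18/73/175 18/73/174 14/64/92 12/53/134 12/52/215
0.080 tile edge 0.5900 exp 0.5940 orange 0.0  15/37/82 24/53/140 27/39/243 27/39/243 27/39/243 27/39/243
0.088 tile edge 0.6140 exp 0.6184 orange 0.0  27/38/242 26/54/226 17/73/174 17/72/173 12/54/80 11/56/128 12/52/215
0.096 tile edge 0.6135 exp 0.6183 orange 0.0  28/39/242 26/54/226 17/73/174 17/73/174 13/56/82 12/54/123 12/52/214
0.104 tile edge 0.6135 exp 0.6187 orange 0.0  27/38/242 24/59/221 17/73/174 17/74/169 15/53/77 13/54/156 13/53/213
```

The left side looks flush. I'll press a bit harder and see whether the right side still moves.

>>> advance(
  increments=[0.2,0,0,0,0.3,0.4,0,0,0,0.3,0.6,0,0,0,0.3,0.6,0,0,0,0.3,0.6,0,0,0,0.3],
)

```text
time: 20.2
position: [0.5189, 0.0416, 0.0145]
tool_rot: [3.139, 0.083, -0.025]
ft_force: [-18.7, -0.8, 11.5]
grip_width: 0.3
grip_force: 9.8
```

```bash
cat > gapline.py <<'E'
from h import *
import sys
im,st=shot(sys.argv[1]);hsv=cv2.cvtColor(im,cv2.COLOR_RGB2HSV).astype(int);c=cam("wrist",st)
print(st["position"].round(4),st["ft_force"].round(1))
def line(y,z,x0,x1):
    xs=np.arange(x0,x1,.0007);uv=proj(c,np.c_[xs,np.full(len(xs),y),np.full(len(xs),z)]).round().astype(int)
    return [(round(x*1e3,1),*hsv[v,u]) for x,(u,v) in zip(xs,uv) if 0<=v<420 and 0<=u<560]
for y in(-.004,.008,.022,.060,.100): print("z24",y,*["%.1f:%d/%d/%d"%t for t in line(y,.024,.612,.626)])
for y in(-.006,.026): print("foot top z40",y,*["%.1f:%d/%d/%d"%t for t in line(y,.040,.614,.650)])
E
python3 gapline.py w13
```

```text
[0.5189 0.0416 0.0145] [-18.7  -0.8  11.5]
z24 -0.004 612.0:19/71/184 612.7:18/74/176 613.4:18/74/176 614.1:17/76/178 614.8:17/75/177 615.5:18/76/177 616.2:17/75/177 616.9:18/75/176 617.6:17/73/177 618.3:17/73/177 619.0:17/74/178 619.7:17/73/177 620.4:17/73/177 621.1:18/74/163 621.8:17/70/131 622.5:12/50/76 623.2:13/54/76 623.9:14/51/75 624.6:14/139/81 625.3:17/208/98 626.0:9/187/41
z24 0.008 612.0:27/40/243 612.7:27/40/243 613.4:27/40/243 614.1:27/41/241 614.8:19/70/181 615.5:18/74/176 616.2:18/73/175 616.9:17/73/177 617.6:17/74/176 618.3:17/74/176 619.0:17/73/175 619.7:17/72/176 620.4:17/71/175 621.1:17/71/140 621.8:12/56/78 622.5:11/54/75 623.2:14/51/75 623.9:15/110/81 624.6:18/214/87 625.3:14/206/47 626.0:10/185/40
z24 0.022 612.0:28/39/243 612.7:27/40/243 613.4:27/40/243 614.1:27/39/243 614.8:27/40/243 615.5:27/40/243 616.2:27/39/243 616.9:27/41/241 617.6:24/59/221 618.3:18/73/175 619.0:18/73/175 619.7:18/72/174 620.4:18/71/143 621.1:13/53/
[... 1458 characters left out ...]
10/186/111 642.0:10/191/111 642.7:10/188/111
foot top z40 0.026 614.0:27/40/243 614.7:27/41/243 615.4:27/39/243 616.1:24/56/224 616.8:17/72/176 617.5:17/73/175 618.2:17/72/145 618.9:14/56/78 619.6:13/54/75 620.3:11/53/77 621.0:12/55/135 621.7:12/52/202 622.4:12/52/214 623.1:12/52/211 623.8:11/50/184 624.5:12/49/181 625.2:12/50/182 625.9:11/49/181 626.6:11/49/181 627.3:12/50/182 628.0:12/50/183 628.7:12/51/184 629.4:12/51/185 630.1:12/51/186 630.8:12/49/186 631.5:11/51/186 632.2:12/49/186 632.9:12/50/188 633.6:12/51/190 634.3:12/49/187 635.0:12/49/186 635.7:12/50/184 636.4:11/48/182 637.1:11/49/181 637.8:11/49/177 638.5:11/51/169 639.2:12/51/179 639.9:11/49/178 640.6:11/50/180 641.3:12/51/181
```

Pressing from 12 N to 19 N moved nothing. The tile edge is straight at the stops' yaw (0.05) from the spacer to the forward stop, with no brass showing, and the spacer front sits 18 mm off its stop. I'll hand the job in while holding.

```bash
python3 -c "
from bench import ctrl
print(ctrl.close_job())"
```

```text
the job is handed in; nothing more can be done
None
```

The job is handed in: the spacer stands foot-down in the wide gap, backed on its stop to within measurement (about 0.3 mm), and the dial tile is held at about 19 N, flush and square against it and the forward stop.

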